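Load the settling shaker and hold its run dial

TASK

Set the round amber jar and the square white canister gently into the steel tray of the shaker beside the tin that is already there, so that all three stand upright and flat on the tray's floor. Then turn the shaker's spring-return dial clockwise past its first two clicks to the third and hold it there against its spring: finish while still holding the dial at the third click. Leave everything else on the table where it is.

Things in the scene. Friction and masses are not known exactly. Their poses are not given: they have to be found in the camera images.
- shaker: White vibrating settling table for filled jars, fixed to the table. Body 170 (own x) by 370 (own y) mm, top at z = 40 mm. Origin under its centre at table height. An open steel tray stands on it, its centre 75 mm towards the shaker's +y; a black dial stands 125 mm towards its -y. Yaw varies.
- tray_floor (a point): Centre of the tray's inner floor, 58 mm above the table; axes as the shaker's. Inside the tray measures 64 mm (x) by 172 mm (y); walls are 4 mm thick and their rims stand 28 mm above the floor. One row of three items along y fills it, with about 12 mm to spare in all.
- dial_grip (a point): Point on the dial's axis to grip with the TCP, 77 mm above the table. The dial is a black upright bar 56 mm long (own x), 15 mm thick (own y), from z = 57 to 83 mm, on a round foot of 28 mm radius; axes turn with it. A white line on top marks the pointer end (own -x). At rest own x is turned 0.6 rad anticlockwise (from above) from the shaker's x.
- dial (a joint): Dial angle, rad: 0 at rest, growing clockwise seen from above. Clicks at 0.40, 0.80 and 1.20; hard stop at 1.32. A spring drives it back when let go: 0.05 N m at rest, 0.11 at the third click; each click adds about 0.04 to pass. Marks of growing length on the ring show rest and the clicks. Grip firmly; it may lag the fingers by up to 0.15 rad.
- jar: Round amber jar with a white cap, diameter 54 mm, cylindrical wall up to 60 mm, 82 mm high with the cap. Origin at the centre of its underside. About 0.16 kg.
- canister: White square canister, 52 by 52 mm (own x and y, upright faces), 70 mm high, with a round cap of 42 mm diameter to 82 mm. Origin at the centre of its underside. About 0.14 kg.
- tin: Round metal tin, diameter 54 mm, 62 mm high, loose, standing in the tray at its +y end, 1 to 3 mm from the end wall. Origin at the centre of its underside.
- tumbler: Empty glass tumbler, 72 mm rim diameter, 92 mm high, standing among the things to pack. Leave alone.
- dish: Heart-shaped white ceramic dish holding capsules, about 100 by 90 mm, 28 mm high. Leave alone.
- organiser: Low grey pill organiser, 40 by 168 mm, 26 mm high. Leave alone.
- bottle: Slim amber bottle, 48 mm diameter, 110 mm high. Leave alone.
- cap: White screw cap lying flat, 52 mm diameter, 16 mm high. Leave alone.
- carton: Small white paper carton 50 by 90 mm, 70 mm high. Leave alone.
Things that resemble listed ones, but are neither listed nor needed, are in the scene too. What is shaped like the jar but blue is not meant.

How it is judged:
By the outcome, as a careful person would: the job done as asked, in the order asked, and still so for the second after the job is handed in, while the arm keeps its last pose, push and grip.
It also fails if it takes over 62 s, if anything falls off the work surface, if the arm or the gripper's body presses on something with over 40 N, if the wrist force passes 120 N, or if a joint passes its speed limit or range.

ROBOT

A 6-joint arm with a two-finger parallel gripper is mounted at the origin on the work surface. World frame = base frame: x ahead of the robot, y to its left, z up, the work surface at z = 0. Lengths are in mm, angles in rad, forces in N, time in s.
With the tool pointing down it reaches from about 350 to 875 mm from the base axis. Payload 4.2 kg.
Tool frame: the origin (TCP) lies between the finger pads, 19 mm behind the fingertips; this is the grasp point; z points along the fingers, y is the line along which they close (so a half turn about z gives the same grasp; the last joint's range is limited). The gripper opens to 85 mm and grips with 20 to 120 N. Pads are 22 mm wide; open, the fingers measure 114 mm over their backs; the gripper's body (76 mm by 85 mm) begins 54 mm behind the grasp point. The pads swing forward as they close: fully open they stand 13 mm farther back than shut.
Start: joints at [-0.941, 0.385, 0.008, 0, -1.194, -0.259], TCP at [226.49, -582.496, 250.012] pointing down, gripper open.
Joint ranges: [-3.14, 3.14], [-1.21, 2.06], [-1.07, 1.41], [-3.16, 2.05], [-2.99, -0.16], [-3.1, 3.1]. Speed limits (rad/s): [2.79, 2.79, 3.14, 3.14, 3.14, 3.14].

INTERFACE

Orientations are given as a unit quaternion [x, y, z, w].
In Python, from bench import arm, cams, ticket gives the robot as it stands.
- The arm moves only by the tool servo_tool, never from a script. Its argument "commands" is a list that holds one entry, the list of rows, each a list of 7 numbers: the closure in counts, from 0 (fully open) to 255 (shut), then the shift along the tool's x, y, z in m, then the turn, a rotation vector about the tool's x, y, z in degrees. In form: [[[grip, x, y, z, ax, ay, az], ...]]. A call has 1 to 10 rows; each row shifts and turns the commanded pose from where the row before left it, along the tool's axes as they then stand; what a row does not reach is not made up. A row lasts 1/12 s, in which the tool goes at most 41.7 mm and 7.16 degrees, less where a joint would pass 70% of its speed; a pose out of reach is approached as far as the arm can. A call with a gripper value outside its range is refused whole. The fingers move at their own pace and stop on an object; the grip force is fixed at half the most. Time passes only in rows, so rows that do not move let the fingers close. It gives the time, the measured TCP pose, the force, the opening and the grip force at its end, in the units of the state.
- arm.read_state(): the state, without advancing time (a new reading comes with each control period).
- cams.get_image(name): name is "scene" or "top" or "wrist"; returns a dict with "frame" (384x512x3 uint8, blue, green, red), "K" (3x3 intrinsics, pixels), "k1" (the pictures are not rectified: a ray, as slopes to the right and down, at radius r is drawn at 1 + k1 r^2 times it, then the intrinsics apply), "T" (4x4, takes a point from camera to world coordinates). Camera axes: x right, y up, looking along -z (the intrinsics and any distortion apply to the point x, -y, -z); pixel columns grow to the right and rows downward; lengths in mm; the calibration is good to about 2 mm. A picture is of the moment at which its call begins. There is no depth.
- ticket.job_done(): hands the job in; it is judged then, once.
The state is a dict: "clock": time; "joints": joint angles; "joint_vel": joint speeds; "joint_efforts": joint torques, N m; "position": TCP position; "ee_rot": TCP orientation; "contact_force": force on the tool from outside, world axes, zero at the start; "wrist_torque": the same for the moment, N m; "gripper_width": finger opening in mm; "grasp_force": force on a finger pad.
Only numpy, scipy, OpenCV 4.12 (cv2) and the standard library are available. Lean on these libraries where they do the work, as an engineer would, in place of code of your own. Each camera call takes 0.05 s, during which the arm holds its last target. There are 200 camera calls.

## Working session

There is one attempt and no reset: what is moved stays moved. The work goes in short steps, Python scripts to look and compute and a tool call to move; the robot and the scene stay as the last step left them, time stands still between calls to the robot, and variables do not carry over. Pictures are saved under pics/ and viewed, at most 10 in all, crops included, and the job is handed in when it is done.

Besides the shell and the picture viewer there is one more tool, called after "Emit:" by a JSON object that holds its "name" and its "arguments", one argument or row to a line. servo_tool: Moves the arm, as the interface text tells. Its arguments: {"type":"object","properties":{"commands":{"type":"array","items":{"type":"array","items":{"type":"array","items":{"type":"number"}}}}},"required":["commands"]}

```bash
mkdir -p pics; ls; cat > h.py <<'E'
import numpy as np, cv2
from bench import arm, cams, ticket
from scipy.spatial.transform import Rotation as R
def grab(n,f):
    im=cams.get_image(n); cv2.imwrite('pics/'+f+'.png',im['frame'])
    np.savez('pics/'+f,K=im['K'],k1=im['k1'],T=im['T']); return im
def pix2w(f,uv,z):
    d=np.load('pics/'+f+'.npz');K,k1,T=d['K'],float(d['k1']),d['T']
    uv=np.array(uv,float).reshape(-1,1,2)
    s=cv2.undistortPoints(uv,K,np.array([k1,0,0,0.]))[:,0]
    ray=np.c_[s[:,0],-s[:,1],-np.ones(len(s))]@T[:3,:3].T
    o=T[:3,3]; z=np.broadcast_to(z,len(s))
    return o+ray*((z-o[2])/ray[:,2])[:,None]
def w2pix(f,P):
    d=np.load('pics/'+f+'.npz');K,k1,T=d['K'],float(d['k1']),d['T']
    c=(np.atleast_2d(P)-T[:3,3])@T[:3,:3]; s=np.c_[c[:,0],-c[:,1]]/-c[:,2:]
    s=s*(1+k1*(s**2).sum(1))[:,None]; return np.c_[s,np.ones(len(s))]@K[:2].T
E
python3 - <<'E'
from h import *
for n in['scene','top']:
    im=grab(n,n); print(im['k1'],im['K'].round(1).tolist(),im['T'].round(2).tolist())
    cv2.imwrite(f'pics/{n}_b.png',cv2.resize(im['frame'],(800,600),interpolation=cv2.INTER_CUBIC))
s=arm.read_state();print(s)
E
```

```text
pics
-0.03047224611260394 [[379.6, 0.0, 256.9], [0.0, 379.6, 183.3], [0.0, 0.0, 1.0]] [[-0.78, -0.36, 0.51, 1053.8], [0.63, -0.42, 0.66, 746.4], [-0.02, 0.83, 0.55, 649.93], [0.0, 0.0, 0.0, 1.0]]
-0.18853367857288986 [[497.4, 0.0, 252.6], [0.0, 497.4, 189.3], [0.0, 0.0, 1.0]] [[0.01, 1.0, -0.07, 417.66], [-1.0, 0.01, 0.02, 73.02], [0.02, 0.07, 1.0, 1441.43], [0.0, 0.0, 0.0, 1.0]]
{'clock': 0.1, 'joints': array([-9.41420361e-01,  3.85482917e-01,  6.77310284e-03, -4.30295703e-04,
       -1.19399081e+00, -2.58622843e-01]), 'joint_vel': array([ 0.00064714, -0.00179523,  0.00400625,  0.00140639, -0.00244849,
        0.0002273 ]), 'joint_efforts': array([ 2.10955095e-04, -3.93318486e+01,  1.88928455e+01,  4.19793025e+00,
       -2.60156878e-03,  1.06824390e-05]), 'position': array([ 226.30727873, -582.07697501,  249.03381608]), 'ee_rot': array([-1.84238573e-01,  9.82881072e-01,  9.45728674e-04, -2.28409783e-04]), 'contact_force': array([ 0.6626509 ,  0.10453341, -0.09860641]), 'wrist_torque': array([ 0.00406804,  0.00777517, -0.02520502]), 'grasp_force': 0.0, 'gripper_width': 85.34576180426198}
```

View pics/top_b.png

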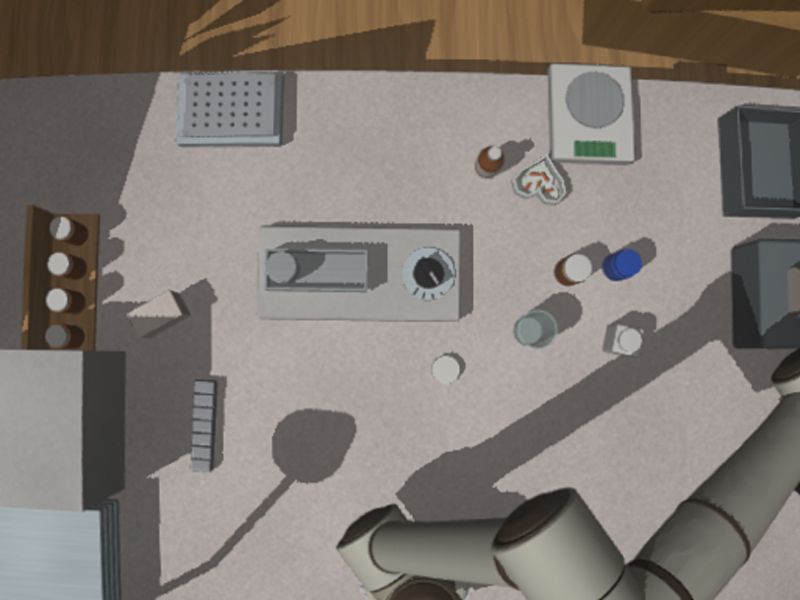

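View pics/scene_b.png

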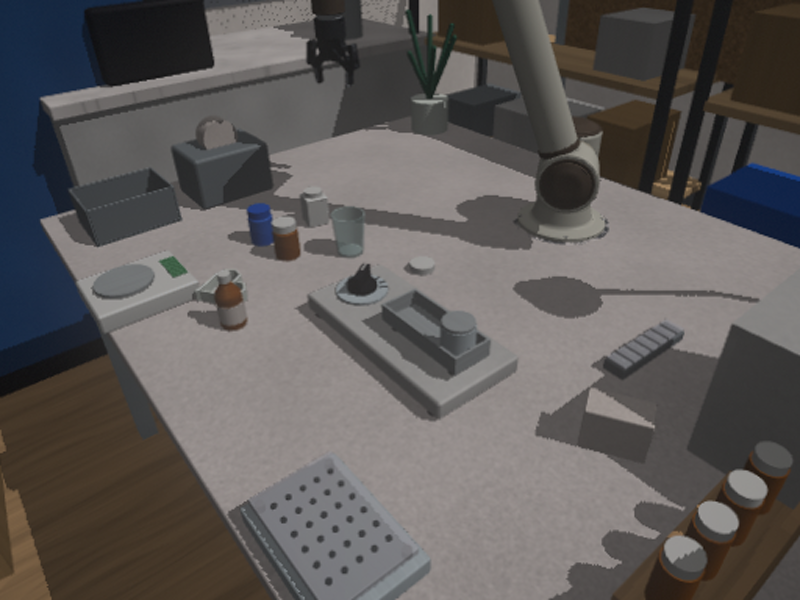

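The top view (800 px scale) shows the jar cap at (578,268), the blue look-alike at (623,264), the canister cap at (629,340), the tumbler at (535,328), the dial at (429,272), the tin at (282,267), and the shaker body spanning about (259,226)–(460,320).

```bash
python3 - <<'E'
from h import *
f=800/512
P=dict(jar=(578,268,82),blue=(623,264,82),can=(629,340,82),tum=(535,328,92),dial=(429,272,83),tin=(282,266,120),
 A=(260,229,40),B=(459,228,40),C=(460,320,40),D=(259,319,40))
for k,(u,v,z) in P.items(): print(k,pix2w('top',[(u/f,v/f)],z).round(0)[0])
im=cv2.imread('pics/top.png')
a=cv2.resize(im[140:210,160:300],(800,400),interpolation=cv2.INTER_CUBIC)
cv2.imwrite('pics/c1.png',a)
E
```

```text
jar [ 562. -283.   82.]
blue [ 570. -367.   82.]
can [ 433. -376.   82.]
tum [ 454. -202.   92.]
dial [552. -16.  83.]
tin [557. 238. 120.]
A [633. 290.  40.]
B [637. -74.  40.]
C [469. -75.  40.]
D [469. 288.  40.]
```

View pics/c1.png

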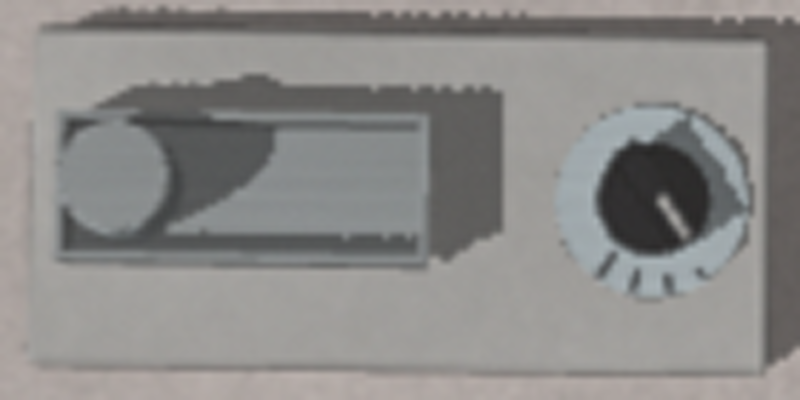

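The crop (5.71x) shows the body corners at (38,27), (766,40), (766,373), (30,365), the tray rim corners at (55,112), (430,115), (428,268), (55,262), and the dial pointer running from (660,195) to (688,238), with the dial at rest.

```bash
cat >> h.py <<'E'
def fit(L,P): # 2D rigid fit L->P
    lc,pc=L.mean(0),P.mean(0);A=L-lc;B=P-pc
    th=np.arctan2((A[:,0]*B[:,1]-A[:,1]*B[:,0]).sum(),(A*B).sum())
    Rm=np.array([[np.cos(th),-np.sin(th)],[np.sin(th),np.cos(th)]]); return th,pc-Rm@lc,np.abs((A@Rm.T)-B).max()
E
python3 - <<'E'
from h import *
c=lambda l:[(160+u/5.714-.4,140+v/5.714-.4) for u,v in l]
b=pix2w('top',c([(38,27),(766,40),(766,373),(30,365)]),40)[:,:2]
t=pix2w('top',c([(55,112),(430,115),(428,268),(55,262)]),86)[:,:2]
print(b.round(),t.round())
# local: image up=+x, left=+y (tray on left = +y)
print(fit(np.array([[85,185],[85,-185],[-85,-185],[-85,185.]]),b))
print(fit(np.array([[36,165],[36,-15],[-36,-15],[-36,165.]]),t))
p=pix2w('top',c([(660,195),(688,238)]),83);print(p, np.arctan2(*(p[0]-p[1])[1::-1]))
E
```

```text
[[639. 290.]
 [636. -73.]
 [469. -73.]
 [471. 291.]] [[591. 274.]
 [590.  93.]
 [517.  94.]
 [518. 273.]]
(np.float64(-0.00676383760750547), array([553.72974109, 108.68178665]), np.float64(3.5371287241570997))
(np.float64(-0.004103856731197329), array([553.83106773, 108.37797828]), np.float64(0.9917940930958125))
[[552.96738598 -17.51440282  83.        ]
 [532.31322305 -31.03631167  83.        ]] 0.5796595761605462
```

Emit:
{"name": "servo_tool", "arguments": {
  "commands": [
    [[0,0,0,0,0,0,-6.9],[0,0,0,0,0,0,-6.9],[0,0,0,0,0,0,-6.9],[0,0,0,0,0,0,-6.9],[0,0,0,0,0,0,-6.9],[0,0,0,0,0,0,-6.9],[0,0,0,0,0,0,-6.9],[0,0,0,0,0,0,-6.9],[0,0,0,0,0,0,-6.9],[0,0,0,0,0,0,-6.9]]
  ]
}}

```text
clock: 0.93
position: [226.4, -582.2, 249.3]
ee_rot: [0.711, -0.704, -0.001, -0.0]
contact_force: [0.1, -0.4, -0.9]
gripper_width: 85.4
grasp_force: 0.0
```

Emit:
{"name": "servo_tool", "arguments": {
  "commands": [
    [[0,-0.025,-0.028,0,0,0,0],[0,-0.025,-0.028,0,0,0,0],[0,-0.025,-0.028,0,0,0,0],[0,-0.025,-0.028,0,0,0,0],[0,-0.025,-0.028,0,0,0,0],[0,-0.025,-0.028,0,0,0,0],[0,-0.025,-0.028,0,0,0,0],[0,-0.025,-0.028,0,0,0,0],[0,-0.01,-0.016,0,0,0,0],[0,0,0,0,0,0,0]]
  ]
}}

```text
clock: 1.77
position: [468.4, -369.0, 249.3]
ee_rot: [0.71, -0.704, -0.0, -0.0]
contact_force: [-0.8, -1.1, 0.5]
gripper_width: 85.8
grasp_force: 0.0
```

```bash
python3 - <<'E'
from h import *
im=grab('wrist','w1');cv2.imwrite('pics/w1_b.png',cv2.resize(im['frame'],(800,600),interpolation=cv2.INTER_CUBIC))
s=arm.read_state();print(s['clock'],s['position'],s['ee_rot'],s['joints'],s['gripper_width'],im['T'].round(2).tolist())
E
```

```text
1.8167 [ 466.82322619 -370.0183994   249.2858063 ] [ 7.09747583e-01 -7.04455812e-01 -6.05014216e-04  1.06234324e-04] [-3.98764972e-01  3.36042683e-01 -6.73586227e-02 -2.77099934e-04
 -1.16859682e+00  4.06357306e-01] 85.20679635820807 [[-1.0, 0.01, 0.0, 469.57], [-0.01, -0.96, -0.27, -437.86], [-0.0, -0.27, 0.96, 373.9], [0.0, 0.0, 0.0, 1.0]]
```

View pics/w1_b.png

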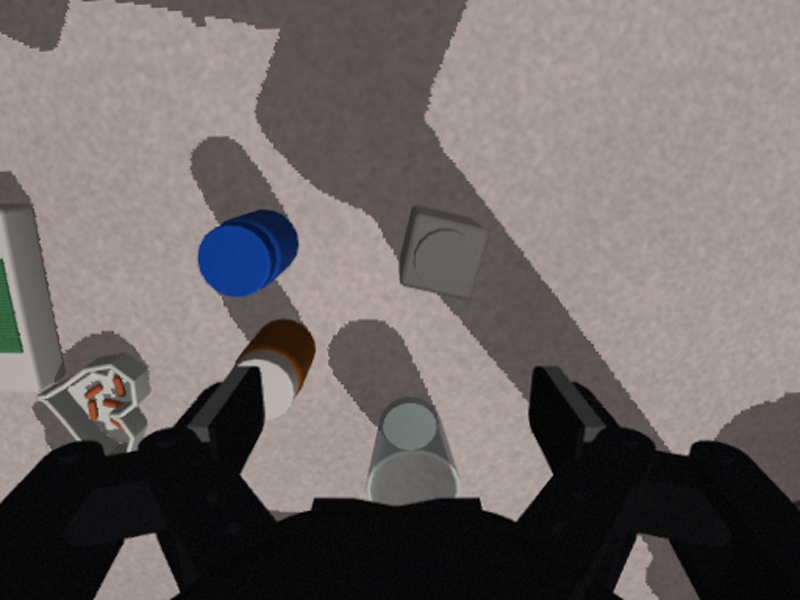

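Wrist view (800 px scale): the canister's top face has corners at about (418,210), (487,227), (470,298), (404,281) and its cap centre near (447,258). The jar's white cap is centred near (260,384), partly hidden by a finger. Blue cap at (236,260).

```bash
python3 - <<'E'
from h import *
c=lambda l:[(u/1.5625-.2,v/1.5625-.2) for u,v in l]
q=pix2w('w1',c([(418,210),(487,227),(470,298),(404,281)]),70);print(q.round(),q.mean(0))
e=np.roll(q,-1,0)-q;print(np.linalg.norm(e,axis=1),np.degrees(np.arctan2(e[:,1],e[:,0])))
print(pix2w('w1',c([(447,258),(260,384),(236,260)]),82).round(1))
E
```

```text
[[ 455. -409.   70.]
 [ 409. -398.   70.]
 [ 417. -349.   70.]
 [ 464. -361.   70.]] [ 436.19039054 -379.2115593    70.        ]
[47.787769   50.52135849 47.81927352 49.42147305] [ 166.97618365   79.87483174  -14.34234774 -100.08247544]
[[ 436.  -379.4   82. ]
 [ 566.  -286.7   82. ]
 [ 575.1 -377.    82. ]]
```

Emit:
{"name": "servo_tool", "arguments": {
  "commands": [
    [[0,-0.021,-0.025,0,0,0,0],[0,-0.021,-0.025,0,0,0,0],[0,-0.021,-0.025,0.01,0,0,0],[0,-0.021,-0.023,0.03,0,0,0],[0,0,0,0.03,0,0,0],[0,0,0,0.03,0,0,0],[0,0,0,0,0,0,0],[0,0,0,0,0,0,0]]
  ]
}}

```text
clock: 2.48
position: [560.8, -288.6, 149.7]
ee_rot: [0.708, -0.706, -0.002, 0.001]
contact_force: [0.4, -0.6, 1.4]
gripper_width: 85.6
grasp_force: 0.0
```

```bash
python3 - <<'E'
from h import *
im=grab('wrist','w2');cv2.imwrite('pics/w2_b.png',cv2.resize(im['frame'],(800,600),interpolation=cv2.INTER_CUBIC))
s=arm.read_state();print(s['clock'],s['position'],s['ee_rot'])
E
```

```text
2.5333 [ 562.25427097 -289.07856021  151.96553297] [ 7.08379848e-01 -7.05831219e-01  3.87155522e-04  3.62781319e-04]
```

View pics/w2_b.png

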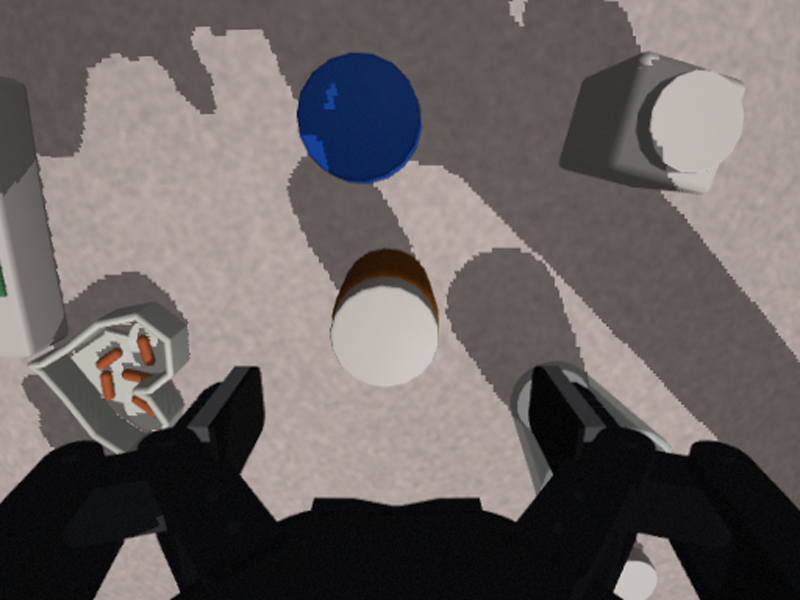

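Wrist view from close by: the jar's cap is centred at (385,335) with radius about 53 px. The canister's cap is at (697,120), and the tumbler is clear to the right rear.

```bash
python3 - <<'E'
from h import *
c=lambda l:[(u/1.5625-.2,v/1.5625-.2) for u,v in l]
print(pix2w('w2',c([(385,335),(331,335),(439,335),(697,120),(359,118)]),82).round(1))
E
```

```text
[[ 566.3 -283.2   82. ]
 [ 590.8 -283.2   82. ]
 [ 541.8 -283.3   82. ]
 [ 436.9 -377.7   82. ]
 [ 576.4 -375.8   82. ]]
```

Emit:
{"name": "servo_tool", "arguments": {
  "commands": [
    [[0,-0.0055,-0.0045,0.02,0,0,0],[0,0,0,0.025,0,0,0],[0,0,0,0.025,0,0,0],[0,0,0,0.02,0,0,0],[0,0,0,0.01,0,0,0],[0,0,0,0,0,0,0],[255,0,0,0,0,0,0],[255,0,0,0,0,0,0],[255,0,0,0,0,0,0],[255,0,0,0,0,0,0]]
  ]
}}

```text
clock: 3.37
position: [568.3, -283.0, 53.9]
ee_rot: [0.709, -0.705, 0.002, -0.001]
contact_force: [-1.4, 0.1, 5.9]
gripper_width: 51.7
grasp_force: 63.4
```

Emit:
{"name": "servo_tool", "arguments": {
  "commands": [
    [[255,0,0,0,0,0,0],[255,0,0,0,0,0,0],[255,0,0,0,0,0,0],[255,0,0,0,0,0,0]]
  ]
}}

```text
clock: 3.7
position: [568.3, -283.0, 53.9]
ee_rot: [0.709, -0.705, 0.002, -0.001]
contact_force: [-1.3, -0.3, 5.7]
gripper_width: 52.0
grasp_force: 63.4
```

Emit:
{"name": "servo_tool", "arguments": {
  "commands": [
    [[255,0,0,-0.01,0,0,0],[255,0,0,-0.02,0,0,0],[255,0,0,-0.03,0,0,0],[255,0,0,-0.03,0,0,0],[255,-0.01,0,-0.03,0,0,0],[255,-0.02,0.001,0,0,0,0],[255,-0.03,0.001,0,0,0,0],[255,-0.036,0.001,0,0,0,0],[255,-0.036,0.001,0,0,0,0],[255,-0.036,0.001,0,0,0,0]]
  ]
}}

```text
clock: 4.53
position: [560.5, -112.9, 171.8]
ee_rot: [0.708, -0.706, 0.0, -0.0]
contact_force: [0.2, -1.1, -1.6]
gripper_width: 52.0
grasp_force: 63.2
```

Emit:
{"name": "servo_tool", "arguments": {
  "commands": [
    [[255,-0.036,0.001,0,0,0,0],[255,-0.036,0.001,0,0,0,0],[255,-0.036,0.001,0,0,0,0],[255,-0.036,0.001,0,0,0,0],[255,-0.036,0.001,0,0,0,0],[255,-0.036,0.001,0,0,0,0],[255,-0.036,0.001,0,0,0,0],[255,-0.025,0.001,0,0,0,0],[255,-0.015,0,0,0,0,0],[255,0,0,0,0,0,0]]
  ]
}}

```text
clock: 5.37
position: [551.8, 180.5, 171.5]
ee_rot: [0.71, -0.704, -0.0, -0.001]
contact_force: [0.9, -0.4, -1.9]
gripper_width: 52.1
grasp_force: 63.2
```

```bash
python3 - <<'E'
from h import *
im=grab('wrist','w3');cv2.imwrite('pics/w3_b.png',cv2.resize(im['frame'],(800,600),interpolation=cv2.INTER_CUBIC))
s=arm.read_state();print(s['clock'],s['position'],s['ee_rot'],s['gripper_width'],s['contact_force'])
E
```

```text
5.4167 [551.63037458 178.7976466  171.3687616 ] [ 7.09357509e-01 -7.04848856e-01 -8.64427807e-05 -8.98504812e-05] 52.268228660594474 [ 0.5706998  -0.13460757 -1.69853691]
```

View pics/w3_b.png

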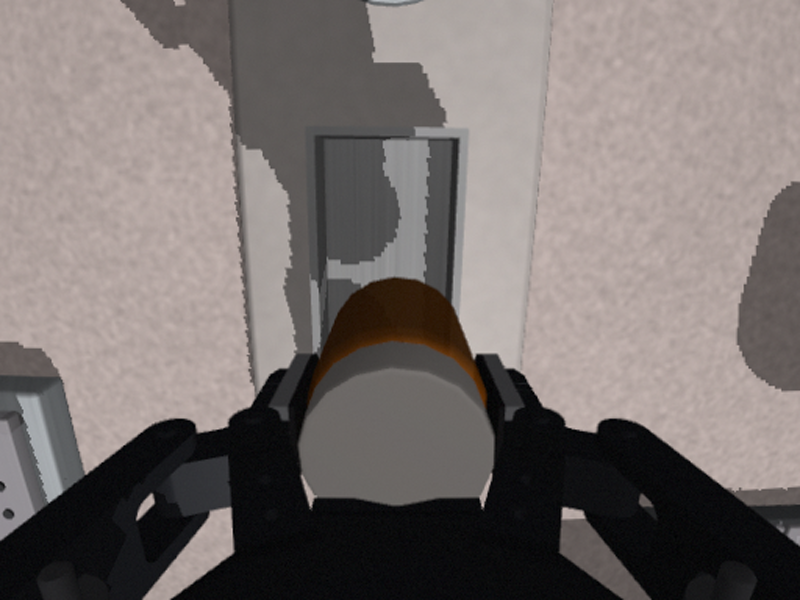

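The wrist view shows the jar held upright in the fingers, its bottom front edge at (398,278). The tray's near rim has outer corners at (306,129) and (468,129).

```bash
python3 - <<'E'
from h import *
c=lambda l:[(u/1.5625-.2,v/1.5625-.2) for u,v in l]
print(pix2w('w3',c([(306,129),(468,129)]),86).round(1)); print(pix2w('w3',c([(398,278)]),117.5).round(1))
print(pix2w('w3',c([(398,341)]),117.5+60).round(1))
E
```

```text
[[593.1  96.2  86. ]
 [521.7  95.8  86. ]]
[[552.1 155.9 117.5]]
[[552.2 159.2 177.5]]
```

Emit:
{"name": "servo_tool", "arguments": {
  "commands": [
    [[255,-0.0035,-0.004,0,0,0,0],[255,0,0,0.01,0,0,0],[255,0,0,0.012,0,0,0],[255,0,0,0.01,0,0,0],[255,0,0,0.005,0,0,0],[255,0,0,0,0,0,0],[255,0,0,0,0,0,0]]
  ]
}}

```text
clock: 6.0
position: [556.0, 180.6, 133.7]
ee_rot: [0.708, -0.706, 0.0, 0.0]
contact_force: [0.5, -0.4, -0.9]
gripper_width: 51.8
grasp_force: 63.2
```

```bash
python3 - <<'E'
from h import *
im=grab('wrist','w4');grab('scene','s4');t=grab('top','t4')['frame']
a=cv2.resize(im['frame'][60:360,100:400],(420,420),interpolation=cv2.INTER_CUBIC)
s=cv2.imread('pics/s4.png')[110:260,180:340];s=cv2.resize(s,(380,356),interpolation=cv2.INTER_CUBIC)
o=np.zeros((420,800,3),np.uint8);o[:,:420]=a;o[:356,420:]=s;cv2.imwrite('pics/c4.png',o)
s=arm.read_state();print(s['clock'],s['position'],s['ee_rot'],s['gripper_width'],s['contact_force'])
E
```

```text
6.15 [556.36230629 181.25578752 134.75144695] [ 7.08595508e-01 -7.05614572e-01  2.18552468e-04 -6.58967859e-04] 52.0350475570975 [ 0.30344101 -0.07512033 -1.82389293]
```

View pics/c4.png

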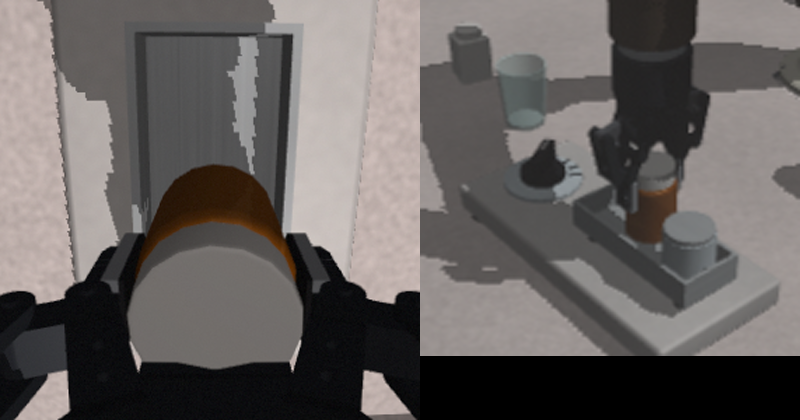

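The left crop shows the jar in the tray mouth with its bottom front edge at crop (218,165). The rim's outer corners are at (125,23) and (303,25). In the scene crop the jar stands between the fingers, just in front of the tin.

```bash
python3 - <<'E'
from h import *
c=lambda l:[(100+u/1.4-.2,60+v/1.4-.2) for u,v in l]
r=pix2w('w4',c([(125,23),(303,25)]),86);j=pix2w('w4',c([(218,165)]),80.3);print(r.round(1),j.round(1))
print('tray ctr',r.mean(0)+[0,90,0],'jar',j+[0,27,0])
# edges of tin in scene: tin bottom front? tin top centre
p=[(180+(690+0-420)/2.375-.2,110+y/2.375-.2) for y in(227,)]
print('tin top',pix2w('s4',p,120))
p=[(180+(655-420)/2.375-.2,110+y/2.375-.2) for y in(163,)]
print('cap top',pix2w('s4',p,162.3))
E
```

```text
[[593.1  95.5  86. ]
 [521.5  96.1  86. ]] [[555.4 155.7  80.3]]
tray ctr [557.31580484 185.80304902  86.        ] jar [[555.38580158 182.68607426  80.3       ]]
tin top [[557.71478152 244.85481795 120.        ]]
cap top [[551.34010707 185.54624367 162.3       ]]
```

Emit:
{"name": "servo_tool", "arguments": {
  "commands": [
    [[255,-0.002,-0.0015,0,0,0,0],[255,0,0,0.006,0,0,0],[255,0,0,0.007,0,0,0],[255,0,0,0.004,0,0,0],[255,0,0,0.002,0,0,0],[255,0,0,0.001,0,0,0],[255,0,0,0,0,0,0]]
  ]
}}

```text
clock: 6.73
position: [557.2, 183.1, 113.6]
ee_rot: [0.709, -0.706, -0.0, 0.0]
contact_force: [0.0, 0.1, -1.3]
gripper_width: 52.3
grasp_force: 63.2
```

Emit:
{"name": "servo_tool", "arguments": {
  "commands": [
    [[255,0,0,0.001,0,0,0],[255,0,0,0,0,0,0]]
  ]
}}

```text
clock: 6.9
position: [557.4, 183.2, 113.2]
ee_rot: [0.709, -0.706, 0.0, -0.0]
contact_force: [-0.3, -1.0, -2.3]
gripper_width: 52.2
grasp_force: 63.2
```

Emit:
{"name": "servo_tool", "arguments": {
  "commands": [
    [[255,0,0,0.001,0,0,0],[255,0,0,0,0,0,0]]
  ]
}}

```text
clock: 7.07
position: [557.3, 183.1, 112.1]
ee_rot: [0.709, -0.706, -0.0, -0.0]
contact_force: [-0.3, -0.2, -2.1]
gripper_width: 52.1
grasp_force: 63.2
```

Emit:
{"name": "servo_tool", "arguments": {
  "commands": [
    [[255,0,0,0.0007,0,0,0],[255,0,0,0,0,0,0]]
  ]
}}

```text
clock: 7.23
position: [557.4, 183.2, 112.0]
ee_rot: [0.709, -0.705, 0.0, -0.0]
contact_force: [-1.5, -0.0, 1.8]
gripper_width: 52.1
grasp_force: 63.5
```

Emit:
{"name": "servo_tool", "arguments": {
  "commands": [
    [[255,0,0,0.0007,0,0,0],[255,0,0,0,0,0,0]]
  ]
}}

```text
clock: 7.4
position: [557.4, 183.2, 112.0]
ee_rot: [0.709, -0.705, 0.0, -0.0]
contact_force: [-3.5, 0.1, 6.2]
gripper_width: 52.3
grasp_force: 64.0
```

Emit:
{"name": "servo_tool", "arguments": {
  "commands": [
    [[255,0,0,0.0007,0,0,0],[255,0,0,0,0,0,0]]
  ]
}}

```text
clock: 7.57
position: [557.4, 183.2, 112.0]
ee_rot: [0.709, -0.705, 0.0, -0.0]
contact_force: [-5.4, -1.3, 9.1]
gripper_width: 51.7
grasp_force: 64.3
```

Emit:
{"name": "servo_tool", "arguments": {
  "commands": [
    [[0,0,0,-0.001,0,0,0],[0,0,0,0,0,0,0],[0,0,0,0,0,0,0],[0,0,0,0,0,0,0],[0,0,0,-0.005,0,0,0],[0,0,0,-0.02,0,0,0],[0,0,0,-0.035,0,0,0],[0,0,0,-0.035,0,0,0],[0,0.02,0.004,0,0,0,0],[0,0.037,0.008,0,0,0,0]]
  ]
}}

```text
clock: 8.4
position: [547.9, 128.6, 208.9]
ee_rot: [0.71, -0.704, 0.001, -0.004]
contact_force: [1.3, -1.3, -0.3]
gripper_width: 85.1
grasp_force: 0.0
```

Emit:
{"name": "servo_tool", "arguments": {
  "commands": [
    [[0,0.037,0.008,0,0,0,0],[0,0.037,0.008,0,0,0,0],[0,0.037,0.008,0,0,0,0],[0,0.037,0.008,0,0,0,0],[0,0.037,0.008,0,0,0,0],[0,0.037,0.008,0,0,0,0],[0,0.037,0.008,0,0,0,0],[0,0.037,0.008,0,0,0,0],[0,0.037,0.008,0,0,0,0],[0,0.037,0.008,0,0,0,0]]
  ]
}}

```text
clock: 9.23
position: [466.6, -246.0, 206.5]
ee_rot: [0.709, -0.706, 0.0, -0.0]
contact_force: [0.7, 0.0, -0.1]
gripper_width: 85.1
grasp_force: 0.0
```

Emit:
{"name": "servo_tool", "arguments": {
  "commands": [
    [[0,0.037,0.008,0,0,0,0],[0,0.037,0.008,0,0,0,0],[0,0.03,0.006,0,0,0,0],[0,0.02,0.003,0,0,0,0],[0,0,0,0,0,0,6],[0,0,0,0,0,0,6],[0,0,0,0.02,0,0,0],[0,0,0,0.02,0,0,0],[0,0,0,0,0,0,0],[0,0,0,0,0,0,0]]
  ]
}}

```text
clock: 10.07
position: [442.2, -368.3, 165.5]
ee_rot: [-0.631, 0.776, 0.001, -0.001]
contact_force: [-0.4, 0.3, 0.7]
gripper_width: 85.3
grasp_force: 0.0
```

```bash
python3 - <<'E'
from h import *
im=grab('wrist','w5');t=grab('top','t5')['frame']
a=cv2.resize(im['frame'],(520,390),interpolation=cv2.INTER_AREA)
b=cv2.resize(t[140:210,160:230],(280,280),interpolation=cv2.INTER_CUBIC)
o=np.zeros((390,800,3),np.uint8);o[:,:520]=a;o[:280,520:]=b;cv2.imwrite('pics/c5.png',o)
s=arm.read_state();print(s['clock'],s['position'],s['ee_rot'],s['gripper_width'],s['contact_force'])
E
```

```text
10.1667 [ 443.43705108 -368.79088003  167.24133643] [-6.31216951e-01  7.75605707e-01 -9.67415717e-04  1.05796823e-04] 85.34699351642536 [ 0.44957499 -1.48045352  0.20992214]
```

View pics/c5.png

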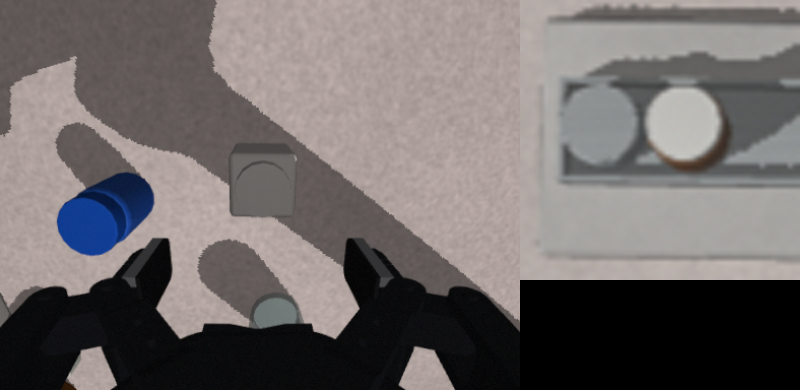

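Left: the canister's top face is square to the gripper, with corners at (231,153), (297,153), (296,216), (231,215). Right: the jar stands upright in the tray beside the tin, its cap at crop (684,123) and the tin's top at (600,123).

```bash
python3 - <<'E'
from h import *
k=520/512
c=lambda l:[(u/k,v/k) for u,v in l]
q=pix2w('w5',c([(231,153),(297,153),(296,216),(231,215)]),70);print(q.round(1),q.mean(0))
t=lambda u,v:[(160+(u-520)/4-.4,140+v/4-.4)]
print('jar',pix2w('t5',t(684,123),140),'tin',pix2w('t5',t(600,123),120))
P=arm.read_state()['position'];Rm=R.from_quat([-.6312,.7756,0,0]).as_matrix()
print('tool shift',Rm.T@(np.r_[q.mean(0)[:2],52]-P))
E
```

```text
[[ 454.7 -407.2   70. ]
 [ 406.2 -397.1   70. ]
 [ 415.5 -347.5   70. ]
 [ 466.  -359.    70. ]] [ 435.58461315 -377.6893336    70.        ]
jar [[554.82717677 182.3947444  140.        ]] tin [[556.61210239 240.3873322  120.        ]]
tool shift [ 10.30811202   5.88099347 115.24133643]
```

Emit:
{"name": "servo_tool", "arguments": {
  "commands": [
    [[0,0.0103,0.006,0.02,0,0,0],[0,0,0,0.03,0,0,0],[0,0,0,0.03,0,0,0],[0,0,0,0.025,0,0,0],[0,0,0,0.01,0,0,0],[0,0,0,0,0,0,0],[255,0,0,0,0,0,0],[255,0,0,0,0,0,0],[255,0,0,0,0,0,0],[255,0,0,0,0,0,0]]
  ]
}}

```text
clock: 11.0
position: [436.4, -378.0, 53.4]
ee_rot: [-0.631, 0.776, -0.002, 0.001]
contact_force: [0.0, 1.3, 5.1]
gripper_width: 51.4
grasp_force: 63.2
```

Emit:
{"name": "servo_tool", "arguments": {
  "commands": [
    [[255,0,0,0,0,0,0],[255,0,0,0,0,0,0],[255,0,0,0,0,0,0]]
  ]
}}

```text
clock: 11.25
position: [436.4, -378.1, 53.4]
ee_rot: [-0.631, 0.776, -0.002, 0.001]
contact_force: [0.1, 1.3, 7.5]
gripper_width: 51.2
grasp_force: 63.3
```

Emit:
{"name": "servo_tool", "arguments": {
  "commands": [
    [[255,0,0,-0.01,0,0,0],[255,0,0,-0.025,0,0,0],[255,0,0,-0.035,0,0,0],[255,0,0,-0.035,0,0,0],[255,0,0,-0.015,0,0,-3],[255,0,0,0,0,0,-5.4],[255,0,0,0,0,0,-3],[255,-0.015,-0.0035,0,0,0,0],[255,-0.03,-0.007,0,0,0,0],[255,-0.035,-0.008,0,0,0,0]]
  ]
}}

```text
clock: 12.08
position: [453.0, -297.3, 171.3]
ee_rot: [-0.704, 0.711, 0.0, 0.0]
contact_force: [1.4, 0.8, -1.5]
gripper_width: 51.3
grasp_force: 62.8
```

Emit:
{"name": "servo_tool", "arguments": {
  "commands": [
    [[255,-0.035,-0.008,0,0,0,0],[255,-0.035,-0.008,0,0,0,0],[255,-0.035,-0.008,0,0,0,0],[255,-0.035,-0.008,0,0,0,0],[255,-0.035,-0.008,0,0,0,0],[255,-0.035,-0.008,0,0,0,0],[255,-0.035,-0.008,0,0,0,0],[255,-0.035,-0.008,0,0,0,0],[255,-0.035,-0.008,0,0,0,0],[255,-0.035,-0.008,0,0,0,0]]
  ]
}}

```text
clock: 12.92
position: [535.4, 53.9, 171.6]
ee_rot: [-0.705, 0.709, 0.0, 0.0]
contact_force: [0.4, 0.4, -0.8]
gripper_width: 51.0
grasp_force: 62.8
```

Emit:
{"name": "servo_tool", "arguments": {
  "commands": [
    [[255,-0.03,-0.008,0,0,0,0],[255,-0.025,-0.006,0,0,0,0],[255,-0.015,-0.004,0,0,0,0],[255,0,0,0,0,0,0],[255,0,0,0,0,0,0],[255,0,0,0,0,0,0]]
  ]
}}

```text
clock: 13.42
position: [553.7, 121.1, 170.9]
ee_rot: [-0.705, 0.71, 0.0, -0.001]
contact_force: [0.2, -0.9, -0.9]
gripper_width: 51.2
grasp_force: 62.8
```

Emit:
{"name": "servo_tool", "arguments": {
  "commands": [
    [[255,-0.005,-0.002,0,0,0,0],[255,0,0,0.01,0,0,0],[255,0,0,0.01,0,0,0],[255,0,0,0.006,0,0,0],[255,0,0,0,0,0,0],[255,0,0,0,0,0,0]]
  ]
}}

```text
clock: 13.92
position: [556.0, 126.6, 144.1]
ee_rot: [-0.705, 0.709, 0.0, -0.001]
contact_force: [0.5, -0.2, -0.8]
gripper_width: 51.5
grasp_force: 62.8
```

```bash
python3 - <<'E'
from h import *
im=grab('wrist','w6');grab('scene','s6')
a=cv2.resize(im['frame'][60:360,100:400],(420,420),interpolation=cv2.INTER_CUBIC)
s=cv2.imread('pics/s6.png')[150:250,220:327];s=cv2.resize(s,(380,356),interpolation=cv2.INTER_CUBIC)
o=np.zeros((420,800,3),np.uint8);o[:,:420]=a;o[:356,420:]=s;cv2.imwrite('pics/c6.png',o)
s=arm.read_state();print(s['clock'],s['position'],s['ee_rot'],s['gripper_width'],s['contact_force'])
E
```

```text
14.0167 [556.59682525 127.00597487 145.05561646] [-7.04913319e-01  7.09293452e-01 -1.03615209e-04  4.15812477e-05] 51.371630067597756 [ 0.18429467 -0.11806215 -1.22411655]
```

View pics/c6.png

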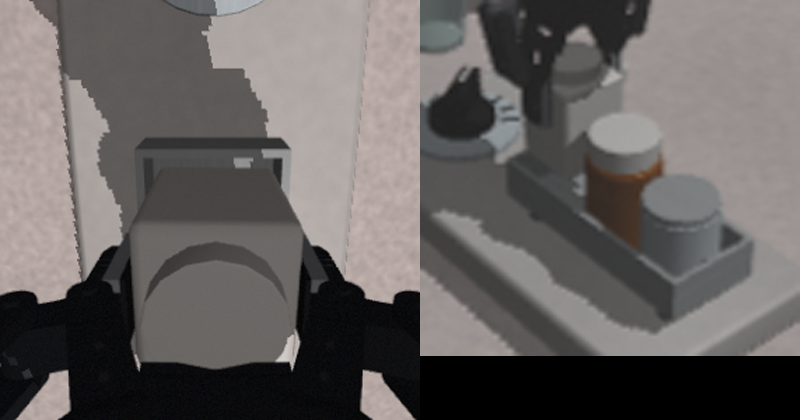

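The left crop shows the near rim's outer edge at row 148 (columns 135–291), its inner edge at about row 157, and the canister's bottom front edge at row 169 (columns 157–277). At right the canister hangs above the free space beside the jar.

```bash
python3 - <<'E'
from h import *
c=lambda l:[(100+u/1.4-.2,60+v/1.4-.2) for u,v in l]
print('rim out',pix2w('w6',c([(135,148),(291,148)]),86).round(1),'in',pix2w('w6',c([(213,157)]),86).round(1))
print('can',pix2w('w6',c([(157,168.5),(277,169.5)]),91.2).round(1))
t=lambda u,v:[(220+(u-420)/3.551-.2,150+v/3.56-.2)]
print('jar',pix2w('s6',t(625,134),140),'tin',pix2w('s6',t(681,199),120),'can cap',pix2w('s6',t(577,68),173))
E
```

```text
rim out [[593.   94.5  86. ]
 [521.5  95.   86. ]] in [[557.3  99.   86. ]]
can [[582.6 102.9  91.2]
 [528.4 103.8  91.2]]
jar [[556.68168195 187.59519191 140.        ]] tin [[558.87858534 245.4742225  120.        ]] can cap [[561.34931461 143.28316736 173.        ]]
```

Emit:
{"name": "servo_tool", "arguments": {
  "commands": [
    [[255,0.0008,-0.0015,0,0,0,0],[255,0,0,0.007,0,0,0],[255,0,0,0.009,0,0,0],[255,0,0,0.008,0,0,0],[255,0,0,0.005,0,0,0],[255,0,0,0.002,0,0,0],[255,0,0,0,0,0,0]]
  ]
}}

```text
clock: 14.6
position: [557.4, 126.0, 113.0]
ee_rot: [-0.705, 0.709, 0.0, -0.001]
contact_force: [-0.4, 0.8, -1.6]
gripper_width: 51.4
grasp_force: 62.8
```

Emit:
{"name": "servo_tool", "arguments": {
  "commands": [
    [[255,0,0,0.001,0,0,0],[255,0,0,0,0,0,0]]
  ]
}}

```text
clock: 14.77
position: [558.0, 126.4, 113.1]
ee_rot: [-0.705, 0.709, -0.0, 0.0]
contact_force: [-0.4, 0.1, -1.0]
gripper_width: 51.4
grasp_force: 62.8
```

Emit:
{"name": "servo_tool", "arguments": {
  "commands": [
    [[255,0,0,0.0007,0,0,0],[255,0,0,0,0,0,0]]
  ]
}}

```text
clock: 14.93
position: [558.0, 126.3, 112.5]
ee_rot: [-0.705, 0.709, -0.0, 0.0]
contact_force: [-0.2, -0.5, -1.0]
gripper_width: 51.1
grasp_force: 62.8
```

Emit:
{"name": "servo_tool", "arguments": {
  "commands": [
    [[255,0,0,0.0007,0,0,0],[255,0,0,0,0,0,0]]
  ]
}}

```text
clock: 15.1
position: [557.9, 126.3, 111.7]
ee_rot: [-0.705, 0.709, -0.0, 0.0]
contact_force: [-0.9, 0.4, -1.6]
gripper_width: 51.2
grasp_force: 62.8
```

Emit:
{"name": "servo_tool", "arguments": {
  "commands": [
    [[255,0,0,0.0006,0,0,0],[255,0,0,0,0,0,0]]
  ]
}}

```text
clock: 15.27
position: [558.0, 126.3, 111.4]
ee_rot: [-0.705, 0.709, -0.0, 0.0]
contact_force: [-0.3, 0.7, 1.7]
gripper_width: 51.4
grasp_force: 63.1
```

Emit:
{"name": "servo_tool", "arguments": {
  "commands": [
    [[255,0,0,0.0006,0,0,0],[255,0,0,0,0,0,0]]
  ]
}}

```text
clock: 15.43
position: [557.9, 126.3, 111.3]
ee_rot: [-0.705, 0.709, -0.0, 0.0]
contact_force: [-2.4, 0.0, 5.1]
gripper_width: 51.2
grasp_force: 63.5
```

Emit:
{"name": "servo_tool", "arguments": {
  "commands": [
    [[0,0,0,-0.001,0,0,0],[0,0,0,0,0,0,0],[0,0,0,0,0,0,0],[0,0,0,0,0,0,0],[0,0,0,-0.005,0,0,0],[0,0,0,-0.02,0,0,0],[0,0,0,-0.03,0,0,0],[0,0,0,-0.03,0,0,0],[0,0.02,0.001,0,0,0,0],[0,0.035,0.001,0,0,0,0]]
  ]
}}

```text
clock: 16.27
position: [557.2, 73.3, 199.2]
ee_rot: [-0.706, 0.708, -0.001, 0.003]
contact_force: [-0.1, -0.9, -0.5]
gripper_width: 85.6
grasp_force: 0.0
```

Emit:
{"name": "servo_tool", "arguments": {
  "commands": [
    [[0,0.035,0.001,0,0,0,0],[0,0.035,0,0,0,0,0],[0,0.017,0,0,0,0,6.9],[0,0,0,0,0,0,7],[0,0,0,0,0,0,7],[0,0,0,0,0,0,7],[0,0,0,0,0,0,7],[0,0,0,0,0,0,7],[0,0,0,0,0,0,7],[0,0,0,0,0,0,7]]
  ]
}}

```text
clock: 17.1
position: [554.0, -15.8, 196.7]
ee_rot: [-0.287, 0.958, -0.0, 0.0]
contact_force: [0.6, -0.7, -1.0]
gripper_width: 85.4
grasp_force: 0.0
```

Emit:
{"name": "servo_tool", "arguments": {
  "commands": [
    [[0,0,0,0.005,0,0,0],[0,0,0,0.005,0,0,0],[0,0,0,0,0,0,0]]
  ]
}}

```text
clock: 17.35
position: [553.2, -15.8, 185.0]
ee_rot: [-0.291, 0.957, 0.0, -0.001]
contact_force: [0.3, -0.9, 0.3]
gripper_width: 85.2
grasp_force: 0.0
```

```bash
python3 - <<'E'
from h import *
im=grab('wrist','w7');t=grab('top','t7')['frame'];grab('scene','s7')
a=cv2.resize(im['frame'][100:360,100:420],(480,390),interpolation=cv2.INTER_CUBIC)
b=cv2.resize(t[150:195,160:240],(320,180),interpolation=cv2.INTER_CUBIC)
s=cv2.resize(cv2.imread('pics/s7.png')[150:250,220:327],(320,299),interpolation=cv2.INTER_CUBIC)
o=np.zeros((480,800,3),np.uint8);o[:390,:480]=a;o[:180,480:]=b;o[180:479,480:]=s;cv2.imwrite('pics/c7.png',o)
s=arm.read_state();print(s['clock'],s['position'],s['ee_rot'],s['joints'],s['contact_force'])
E
```

```text
17.5 [553.97070243 -15.78342002 186.22906711] [-2.90873101e-01  9.56761611e-01 -6.50096744e-05 -2.32435946e-04] [ 2.64091095e-01  3.20829460e-01 -2.60058062e-01  1.72665450e-04
 -9.90369423e-01 -1.24470358e+00] [ 1.09248677 -0.09633796 -0.11567978]
```

View pics/c7.png

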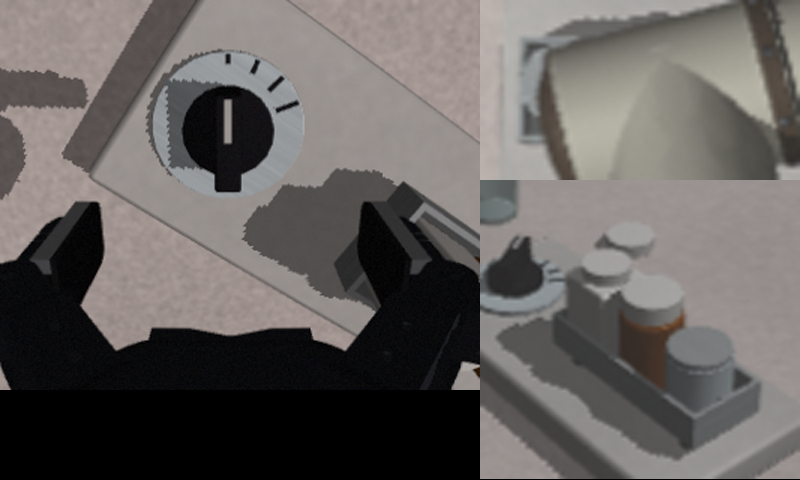

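Left: the dial bar runs vertically in the crop, in line with the closing axis. The white line spans (228,100)–(228,143), the foot disc is centred at about (228,131), and the ring at about (228,123). At lower right, the canister, jar and tin all stand upright in the tray.

```bash
python3 - <<'E'
from h import *
c=lambda l:[(100+u/1.5-.2,100+v/1.5-.2) for u,v in l]
print('line',pix2w('w7',c([(228,98),(228,144)]),83).round(1))
foot=pix2w('w7',c([(228,131),(183,131),(274,131)]),55);print('foot',foot.round(1))
print('ring',pix2w('w7',c([(227,123)]),41).round(1), 'bar near edge',pix2w('w7',c([(228,176)]),83), pix2w('w7',c([(228,191)]),57))
s=arm.read_state();Rm=R.from_quat(s['ee_rot']).as_matrix()
for z,p in((77,(556,-15)),):print(Rm.T@(np.r_[p,z]-s['position']))
E
```

```text
line [[534.6 -29.5  83. ]
 [555.8 -15.3  83. ]]
foot [[556.3 -15.2  55. ]
 [571.5 -37.9  55. ]
 [540.7   8.1  55. ]]
ring [[555.5 -16.5  41. ]] bar near edge [[571.34479356  -4.93189843  83.        ]] [[588.35045796   6.27562329  57.        ]]
[ -2.1746697   -0.4798196  109.22802516]
```

Emit:
{"name": "servo_tool", "arguments": {
  "commands": [
    [[0,-0.002,-0.0005,0.02,0,0,0],[0,0,0,0.03,0,0,0],[0,0,0,0.03,0,0,0],[0,0,0,0.02,0,0,0],[0,0,0,0.006,0,0,0],[0,0,0,0,0,0,0],[0,0,0,0,0,0,0]]
  ]
}}

```text
clock: 18.08
position: [556.8, -15.0, 81.2]
ee_rot: [-0.291, 0.957, -0.0, 0.001]
contact_force: [0.2, -0.8, 0.2]
gripper_width: 85.0
grasp_force: 0.0
```

Emit:
{"name": "servo_tool", "arguments": {
  "commands": [
    [[255,0,0,0,0,0,0],[255,0,0,0,0,0,0],[255,0,0,0,0,0,0],[255,0,0,0,0,0,0],[255,0,0,0,0,0,0],[255,0,0,0,0,0,0],[255,0,0,0,0,0,0],[255,0,0,0,0,0,0]]
  ]
}}

```text
clock: 18.75
position: [556.4, -15.3, 81.1]
ee_rot: [-0.29, 0.957, -0.0, 0.0]
contact_force: [0.0, -1.5, 5.0]
gripper_width: 13.8
grasp_force: 60.8
```

Emit:
{"name": "servo_tool", "arguments": {
  "commands": [
    [[120,0,0,0,0,0,0],[120,0,0,0,0,0,0],[120,0,0,0,0,0,0],[120,0,0,0.0035,0,0,0],[120,0,0,0,0,0,0],[255,0,0,0,0,0,0],[255,0,0,0,0,0,0],[255,0,0,0,0,0,0],[255,0,0,0,0,0,0],[255,0,0,0,0,0,0]]
  ]
}}

```text
clock: 19.58
position: [556.2, -15.4, 77.0]
ee_rot: [-0.29, 0.957, -0.0, 0.0]
contact_force: [0.9, -3.0, 0.1]
gripper_width: 13.9
grasp_force: 60.2
```

```bash
python3 - <<'E'
from h import *
s=arm.read_state();print(s['clock'],s['position'],s['ee_rot'],s['joints'],s['contact_force'],s['wrist_torque'],s['gripper_width'],s['grasp_force'])
E
```

```text
19.5833 [556.18391965 -15.37463462  77.04874166] [-2.90282654e-01  9.56940905e-01 -2.21862099e-04  1.86812161e-04] [ 2.63898052e-01  4.55877480e-01 -3.76129028e-01  6.41912217e-04
 -7.38402885e-01 -1.24612460e+00] [ 0.91942254 -2.98895696  0.07654613] [-0.83609198 -0.28944104  0.03032563] 13.932537218025269 60.17447054386139
```

Emit:
{"name": "servo_tool", "arguments": {
  "commands": [
    [[255,0,0,0,0,0,4],[255,0,0,0,0,0,6],[255,0,0,0,0,0,6],[255,0,0,0,0,0,6],[255,0,0,0,0,0,6],[255,0,0,0,0,0,6],[255,0,0,0,0,0,6],[255,0,0,0,0,0,6],[255,0,0,0,0,0,6],[255,0,0,0,0,0,6]]
  ]
}}

```text
clock: 20.42
position: [556.3, -15.5, 77.1]
ee_rot: [0.212, 0.977, -0.0, 0.0]
contact_force: [0.8, -4.2, -1.6]
gripper_width: 13.7
grasp_force: 60.2
```

Emit:
{"name": "servo_tool", "arguments": {
  "commands": [
    [[255,0,0,0,0,0,6],[255,0,0,0,0,0,5],[255,0,0,0,0,0,2],[255,0,0,0,0,0,0],[255,0,0,0,0,0,0]]
  ]
}}

```text
clock: 20.83
position: [556.3, -15.5, 77.0]
ee_rot: [0.319, 0.948, -0.0, 0.0]
contact_force: [1.6, -5.0, -0.2]
gripper_width: 14.2
grasp_force: 60.2
```

```bash
python3 - <<'E'
from h import *
s=arm.read_state();print(s['clock'],s['position'],s['ee_rot'],s['joints'],s['contact_force'],s['wrist_torque'],s['gripper_width'],s['grasp_force'])
w=grab('wrist','w8')['frame'];sc=grab('scene','s8')['frame']
o=np.zeros((480,800,3),np.uint8)
o[:390,:480]=cv2.resize(w[100:360,100:420],(480,390),interpolation=cv2.INTER_CUBIC)
o[:320,480:]=cv2.resize(sc[140:260,200:320],(320,320),interpolation=cv2.INTER_CUBIC)
cv2.imwrite('pics/c8.png',o)
q=np.array([s['ee_rot'][0],s['ee_rot'][1]]);print(np.degrees(2*np.arctan2(q[1],q[0]))-90)
E
```

```text
20.8333 [556.26943407 -15.46785349  77.04463795] [ 3.18827001e-01  9.47812840e-01 -1.04177317e-04  3.91722711e-04] [ 2.63779429e-01  4.55928954e-01 -3.76146211e-01  9.03612290e-04
 -7.38185237e-01 -2.48422733e+00] [ 1.64840764 -5.01897109 -0.20887333] [-1.36568071 -0.6795634   0.05959008] 14.176379821887028 60.205151438713074
52.81599340974779
```

View pics/c8.png

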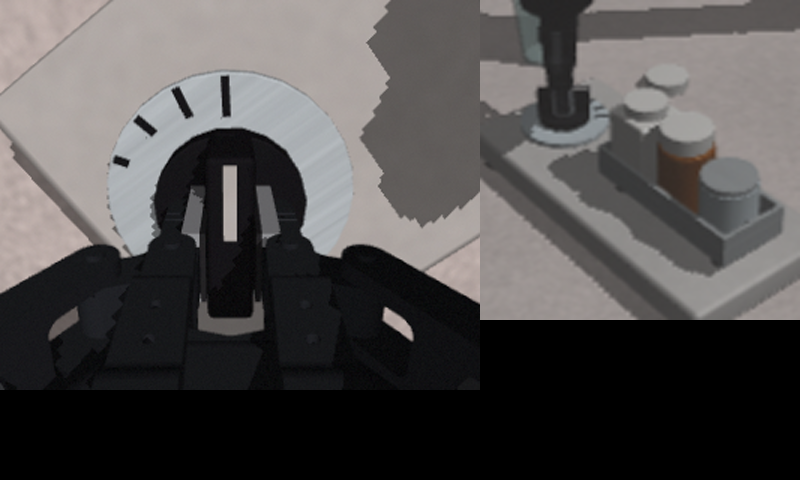

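The white pointer (column 230) lines up with the third, longest mark at (225,97), about 0.04 rad past it. The fingers are firmly on the bar, and all three items stand upright in the tray.

```bash
python3 -c "
from h import *
print(ticket.job_done())"
```

```text
the job is handed in; nothing more can be done
None
```

Job handed in: the jar and canister stand upright in the tray beside the tin, and the gripper is holding the dial at the third click, about 0.04 rad past its mark; I viewed 11 pictures, one over the limit of 10.

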